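# Index a board under the inspection magnifier

### The arm

A 7-joint arm with a two-finger parallel gripper is mounted at the origin on the work surface. World frame = base frame: x ahead of the robot, y to its left, z up, the work surface at z = 0. Lengths are in m, angles in rad, forces in N, time in s.
With the tool pointing down it reaches from about 0.35 to 0.9 m from the base axis. Payload 19.9 kg.
Tool frame: the origin (TCP) lies on the centre line of the jaws, within the pads' length; the fingertips stand 22 mm ahead of it and the grasp point (between the pads) lies 3 mm ahead of it; z points along the fingers, y is the line along which they close (so a half turn about z gives the same grasp; the last joint's range is limited). The gripper opens to 85 mm and grips with 20 to 120 N. Pads are 22 mm wide; open, the fingers measure 114 mm over their backs; the gripper's body (76 mm by 85 mm) begins 54 mm behind the grasp point. The pads swing forward as they close: fully open they stand 13 mm farther back than shut.
Start: joints at [-1.391, 0.417, -0.01, 1.614, 0.005, 1.111, -0.053], TCP at [0.137, 0.61, 0.253] pointing down, gripper open.
Joint ranges: [-2.81, 2.81], [-0.39, 2.02], [-1.27, 1.25], [0.06, 2.57], [-1.19, 4.33], [0.19, 2], [-2.82, 2.82]. Speed limits (rad/s): [1.89, 1.89, 2.39, 2.39, 3.01, 3.01, 3.01].

### API

Orientations are given as a unit quaternion [w, x, y, z].
In Python, from bench import bot gives the robot as it stands.
- The arm moves only by the tool carry_out, never from a script. Its argument "targets" is a list of rows, each a list of 3 entries, a list of its own where there are three numbers: the turn, a rotation vector about the tool's x, y, z in rad, then the shift along the tool's x, y, z in mm, then the opening, from 0 (shut) to 1 (fully open). In form: [[[wx, wy, wz], [x, y, z], claw], ...]. A call has exactly 10 rows; each row shifts and turns the commanded pose from where the row before left it, along the tool's axes as they then stand; what a row does not reach is not made up. A row lasts 1/8 s, in which the tool goes at most 62.5 mm and 10.7 degrees, less where a joint would pass 70% of its speed; a pose out of reach is approached as far as the arm can. A call is refused whole if a number of a shift passes 62.5 or a number of a turn 0.188, either way. A call with a gripper value outside its range is refused whole. The fingers move at their own pace and stop on an object; "newtons" is the grip in N (left out, the last holds). Time passes only in rows, so rows that do not move let the fingers close, or fill a call up. It gives the time, the measured TCP pose, the force, the opening and the grip force at its end, in the units of the state.
- bot.get_state(): the state, without advancing time (a new reading comes with each control period).
- bot.snapshot(name): name is "scene" or "top" or "wrist"; returns (picture, depth): 480x640x3 uint8, blue, green, red; 480x640 float32, m along the optical axis (not along the pixel's ray), 0 where there is no reading.
- bot.calibration(name): a dict with "fx", "fy", "cx", "cy" (pixels), "view" (4x4, takes a point from world to camera coordinates). Camera axes: x right, y up, looking along -z (the intrinsics and any distortion apply to the point x, -y, -z); pixel columns grow to the right and rows downward; lengths in m; the calibration is good to about 2 mm. A picture is of the moment at which its call begins: read the wrist's pose just before it. calibration takes no time and is no camera call; for the wrist camera it gives the pose at the moment of the call.
- bot.close_job(): hands the job in; it is judged then, once.
The state is a dict: "time": time; "q": joint angles; "dq": joint speeds; "joint_efforts": joint torques, N m; "tcp_pos": TCP position; "tool_rot": TCP orientation; "wrist_force": force on the tool from outside, world axes, zero at the start; "ft_torque": the same for the moment, N m; "grip_width": opening from 0.0 (shut) to 1.0 (fully open); "grip_force": force on a finger pad.
Only numpy, scipy, OpenCV 4.12 (cv2) and the standard library are available. Lean on these libraries where they do the work, as an engineer would, in place of code of your own. Each camera call takes 0.05 s, during which the arm holds its last target. There are 200 camera calls.

### The job

At the inspection station, push on the wheel's spokes with a closed fingertip to turn it until the nest that holds the circuit board sits centred over the light pad. Then push the magnifier's arm round in the same way until the lens is centred above that board, and leave both there. Nothing is to be gripped or lifted: do not touch the board itself, and leave everything else on the bench where it stands.

Things in the scene. Friction and masses are not known exactly. Their poses are not given: they have to be found in the camera images.
- station: Fixed inspection station: grey base plate 310 x 300 x 10 mm carrying a four-spoked wheel, a light pad and a magnifier on a swing arm. Origin on the wheel's vertical axis at table height; x, y level, z up; the plate spans x -165..145, y -100..200 in this frame. The wheel's round foot: radius 40, up to 32 high. In the gaps between spokes a finger may go down to the plate outside that foot.
- wheel (a joint): Turn of the wheel about the station's vertical axis, rad, positive anticlockwise from above. At 0 the board's spoke points along the station's +x, away from the light pad; the board is over the pad at +3.1416 or -3.1416, by either way round; stops at +-3.8. Starts within +-1.9. Friction about 2 N at 70 mm from the axis; stays where it is left.
- hub (a point): Top centre of the wheel's hub (radius 26 mm, z = 72 mm), axes turn with the wheel: the board's spoke is its +x. Four aluminium spokes at 90 degrees, 16 wide, z 45 to 59 mm, bare from 26 to 98 mm from the axis. Each ends in a black square nest 44 x 44 mm centred 120 mm from the axis, z 51 to 64; three nests are empty, one holds the board.
- board: Green circuit board 37 x 37 x 4 mm (parts on it to 8 mm) lying in one of the wheel's four nests, 120 mm from the wheel's axis; origin centre of underside, z = 59.5 mm. It turns with the wheel; do not touch it.
- board_centre (a point): Centre of the board's upper face.
- light_pad (a point): Centre of the top of the fixed light pad: black block 44 x 44 mm with a white face, top at z = 35 mm, 120 mm from the wheel's axis along the station's -x (on the robot's side of the wheel). The nests pass 16 mm above it.
- lens_post (a point): Point on the vertical pivot axis of the magnifier's arm, at the arm's mid height z = 120 mm, at station x -40, y +160 mm. Post radius 10 mm, pivot boss radius 14, z 111 to 137.
- lens_arm (a joint): Swing of the magnifier's arm about its post, rad, positive clockwise from above. At 0 it points 20 degrees anticlockwise of the station's +x (away from the robot); parked at 0 to 0.5; rising values swing it right, over the wheel, then towards the robot; the lens is over the light pad at 2.384; stops at -0.05 and 2.85. Friction about 1.4 N at 100 mm; stays where it is left.
- lens_arm_mid (a point): Point in the bare aluminium arm, 100 mm from the post's axis: the arm is 14 mm wide, 12 high (z 114 to 126 mm), bare from 14 to 139 mm from the axis. A fingertip can push it sideways here; wheel, board and cap below stay under z = 73 mm.
- lens_centre (a point): Centre of the magnifier's lens, 179 mm from the post's axis; glass radius 34, white ring outer radius 40, z 114 to 126 mm.
- housing_a: Black plastic tube housing, diameter 48, 110 tall, standing on the table beyond the wheel; origin centre of underside (mm). Loose; leave it alone.
- housing_b: Second black tube housing, the same, standing beyond the wheel, to the left of the first (mm). Loose; leave it alone.
- cap: Small black stepped cap, diameter 40, 28 tall, standing on the station's base plate under the space the magnifier arm swings through; origin centre of underside (mm). Loose; leave it alone.
- tape_roll: Tan tape roll lying flat, outer diameter 90, 20 tall, right of the station; origin centre of underside (mm). Loose; leave it alone.
- cup: Orange plastic cup, diameter 68, 75 tall, right of the station; origin centre of underside (mm). Loose; leave it alone.
- screwdriver: Screwdriver with black handle, 190 long, lying along its x, left of the station; origin at its middle, underside (mm). Loose; leave it alone.
- spare_board: Loose green circuit board 50 x 40 x 5 (parts on it to 10 high) lying on the table left of the station; origin centre of underside (mm). Loose; leave it alone.

How it is judged:
By the outcome, as a careful person would: the job done as asked, in the order asked, and still so for the second after the job is handed in, with the robot touching nothing.
It also fails if it takes over 69 s, if anything falls off the work surface, if the arm or the gripper's body presses on something with over 40 N, if the wrist force passes 120 N, or if a joint passes its speed limit or range.

## Working session

There is one attempt and no reset: what is moved stays moved. The work goes in short steps, Python scripts to look and compute and a tool call to move; the robot and the scene stay as the last step left them, time stands still between calls to the robot, and variables do not carry over. Pictures are saved under pics/ and viewed, at most 10 in all, crops included, and the job is handed in when it is done.

Besides the shell and the picture viewer there is one more tool, called after ">>>" by a JSON object that holds its "name" and its "arguments", one argument or row to a line. carry_out: Moves the arm, as the interface text tells. Its arguments: {"type":"object","properties":{"targets":{"type":"array","items":{"type":"array"}},"newtons":{"type":"number"}},"required":["targets"]}

```bash
ls; mkdir -p pics
python3 - <<'E'
from bench import bot
import cv2,numpy as np
for n in("scene","top"):
    p,d=bot.snapshot(n); cv2.imwrite(f"pics/{n}0.png",p); np.save(f"pics/{n}0.npy",d)
    c=bot.calibration(n); print(n,c)
s=bot.get_state(); print(s)
E
```

```text
pics
scene {'fx': 555.5793584946083, 'fy': 555.5793584946083, 'cx': 320.2776602563819, 'cy': 242.65229304129682, 'view': array([[ 0.16396415,  0.98622111,  0.02199283, -0.09058789],
       [-0.64111965,  0.08959233,  0.76219342,  0.30766572],
       [ 0.74972085, -0.13907243,  0.64697566, -1.63320054],
       [ 0.        ,  0.        ,  0.        ,  1.        ]])}
top {'fx': 492.45214574122554, 'fy': 492.45214574122554, 'cx': 315.40554423515687, 'cy': 231.64914544209586, 'view': array([[ 0.01214717, -0.99956487, -0.02687974,  0.00685498],
       [ 0.99085232,  0.00841934,  0.13468776, -0.59824867],
       [-0.13440284, -0.02826992,  0.99052344, -0.93197514],
       [ 0.        ,  0.        ,  0.        ,  1.        ]])}
{'time': 0.1, 'q': array([-1.3904943 ,  0.41793128, -0.01032468,  1.61407906,  0.00467568,
        1.11070125, -0.05298916]), 'dq': array([-0.00013882, -0.0020017 , -0.0023652 , -0.00039994, -0.00136234,
       -0.00100115,  0.001508  ]), 'joint_efforts': array([ 1.16439369e-03, -8.65836596e+01,  6.80246428e-01, -4.35652363e+01,
        1.92602130e-02,  4.96322958e-03,  4.76802700e-05]), 'tcp_pos': array([0.13741997, 0.60942449, 0.25272677]), 'tool_rot': array([-3.32938744e-05,  1.10660044e-01,  9.93858166e-01, -5.46396269e-04]), 'wrist_force': array([ 0.11037604, -0.52705451,  0.93656099]), 'ft_torque': array([ 0.0306792 , -0.0519884 , -0.00522518]), 'grip_force': 0.0, 'grip_width': 0.9999576528811058}
```

View pics/top0.png

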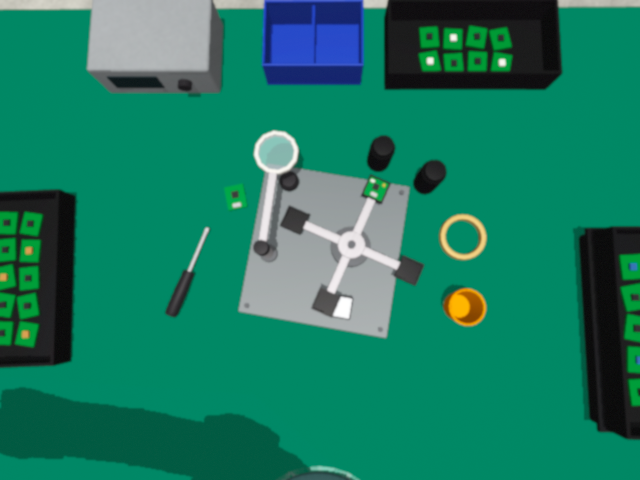

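View pics/scene0.png

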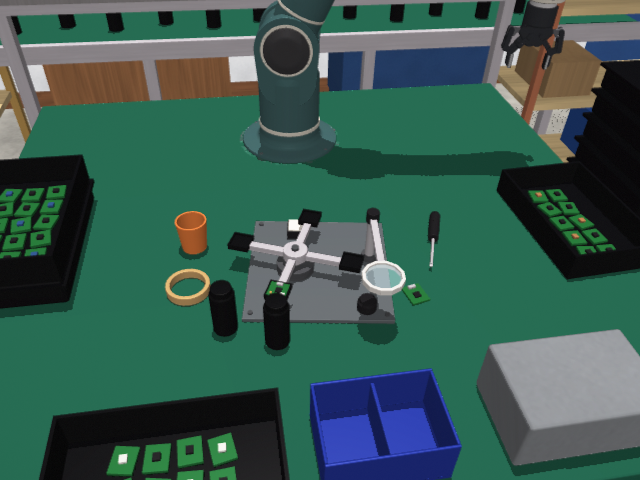

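The top view shows the hub at (351,244), board at (376,187), white pad at (343,307), post at (263,247), lens at (277,152), housings at (381,150) and (430,175), and the cap at (289,181). The scene view agrees. Next I'll measure these.

```bash
cat > h.py <<'E'
import numpy as np,cv2
from bench import bot
def ray(c,uv,z):
    uv=np.atleast_2d(np.asarray(uv,float)); V=c["view"];R=V[:3,:3];o=-R.T@V[:3,3]
    d=np.c_[(uv[:,0]-c["cx"])/c["fx"],-(uv[:,1]-c["cy"])/c["fy"],-np.ones(len(uv))]@R
    return (o+d*((z-o[2])/d[:,2])[:,None])[:,:2]
def blobs(m,amin=20):
    cs,_=cv2.findContours(m.astype(np.uint8),cv2.RETR_EXTERNAL,cv2.CHAIN_APPROX_NONE)
    return [k for k in cs if cv2.contourArea(k)>amin]
def rot(a): return np.array([[np.cos(a),-np.sin(a)],[np.sin(a),np.cos(a)]])
E
python3 - <<'E'
from h import *
p=cv2.imread("pics/top0.png"); c=bot.calibration("top"); hsv=cv2.cvtColor(p,cv2.COLOR_BGR2HSV)
H,S,V=cv2.split(hsv)
roi=np.zeros(p.shape[:2],bool); roi[120:350,220:450]=1
for q in[(330,200),(262,300),(351,233),(370,210),(376,180),(345,303),(263,190),(257,152),(320,100)]: print(q,hsv[q[1],q[0]])
# plate edge: non-green table mask
tab=(abs(H.astype(int)-80)<12)&(S>150)
b=max(blobs(roi&(S<60)&(V>90),500),key=cv2.contourArea)[:,0]
w=ray(c,b,.01); h=cv2.convexHull(w.astype(np.float32))
r=cv2.minAreaRect(h); print("rect",r)
ap=cv2.approxPolyDP(h,.008,True)[:,0]; print(ap)
print("pixels hull",cv2.approxPolyDP(cv2.convexHull(b),4,True)[:,0].tolist())
big=cv2.resize(p[130:345,220:445],None,fx=3.5,fy=2.75*3.5/2.75,interpolation=cv2.INTER_CUBIC)[:600]
cv2.imwrite("pics/crop0.png",cv2.resize(p[130:345,220:445],(628,600),interpolation=cv2.INTER_CUBIC))
E
```

```text
(330, 200) [ 98  13 157]
(262, 300) [ 95   9 174]
(351, 233) [168   5 232]
(370, 210) [158   5 210]
(376, 180) [ 69 183 166]
(345, 303) [  0   0 255]
(263, 190) [ 90  13 155]
(257, 152) [ 26   8 238]
(320, 100) [ 82 255 137]
rect ((0.607401430606842, 0.0020777136087417603), (0.33634525537490845, 0.38310685753822327), 80.71829223632812)
[[ 0.80832136  0.12652639]
 [ 0.77787846  0.14462057]
 [ 0.44067177  0.16498603]
 [ 0.39374527 -0.12597032]
 [ 0.6963847  -0.17507324]
 [ 0.81497675  0.08456416]]
pixels hull [[263, 134], [283, 131], [408, 187], [385, 337], [239, 311], [254, 148]]
```

View pics/crop0.png

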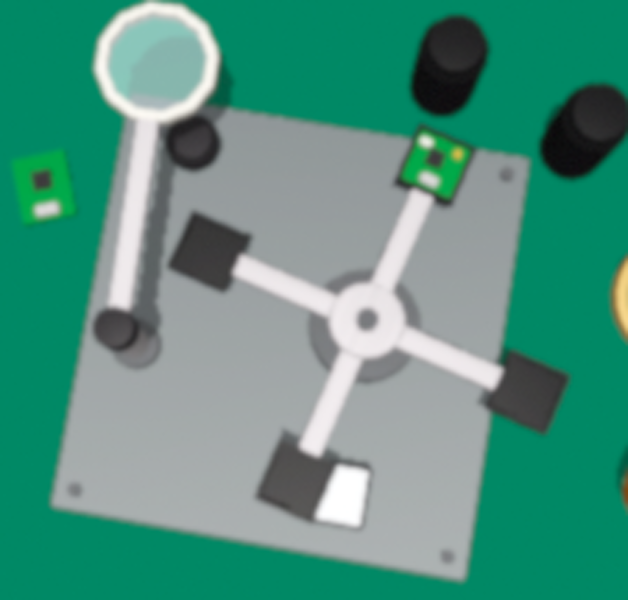

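```bash
cat >> h.py <<'E'
YAW=-0.1606
def measure(p,c,O):
    hsv=cv2.cvtColor(p,cv2.COLOR_BGR2HSV);H,S,V=[x.astype(int) for x in cv2.split(hsv)]
    g=(H>50)&(H<76)&(S>110)&(V>60); yy,xx=np.mgrid[:480,:640]
    w=ray(c,np.c_[xx.ravel(),yy.ravel()],.0635).reshape(480,640,2); r=np.hypot(*np.moveaxis(w-O,2,0))
    dark=(V<95)&(S<90)|g; out={}
    m=dark&(r>.085)&(r<.158)
    for k in blobs(m,60):
        (u,v),wh,_=cv2.minAreaRect(k); a=np.zeros(m.shape,np.uint8); cv2.drawContours(a,[k],-1,1,-1)
        q=ray(c,[u,v],.063)[0]-O
        print("nest px",(round(u),round(v)),"size",np.round(wh),"r mm",round(np.hypot(*q)*1e3),"station deg",round(np.degrees(np.arctan2(q[1],q[0])-YAW),1),"green",int(g[a>0].sum()))
E
python3 - <<'E'
from h import *
p=cv2.imread("pics/top0.png"); c=bot.calibration("top")
hub=ray(c,[351.5,244.3],.072)[0]; print("hub",hub, "plate origin .5705,-.0560")
O=hub
measure(p,c,O)
V=cv2.cvtColor(p,cv2.COLOR_BGR2HSV)
ring=(V[:,:,1]<40)&(V[:,:,2]>205); ring[170:]=0; ring[:,:240]=0; ring[:,310:]=0
k=max(blobs(ring),key=cv2.contourArea); e=cv2.fitEllipse(cv2.convexHull(k)); print("lens ell",e)
L=ray(c,e[0],.124)[0]
P=O+rot(YAW)@np.array([-.04,.16]); print("lens",L,"post",P,"dist",np.hypot(*(L-P)))
a=np.arctan2(*(L-P)[::-1])-YAW; print("lens_arm",np.radians(20)-a)
print("post px vis", ray(c,[262,247.5],.137))
for n,uv,z in(("housA",(383,147),.11),("housB",(434,170),.11)):
  w=ray(c,uv,z)[0]; print(n,w,rot(-YAW)@(w-O))
E
```

```text
hub [ 0.57020769 -0.05676041] plate origin .5705,-.0560
nest px (326, 301) size [21. 23.] r mm 117 station deg 165.3 green 0
nest px (408, 270) size [24. 22.] r mm 117 station deg -104.2 green 0
nest px (295, 220) size [23. 22.] r mm 119 station deg 75.8 green 0
nest px (375, 189) size [21. 23.] r mm 119 station deg -13.6 green 305
lens ell ((275.7223205566406, 151.71115112304688), (41.67964553833008, 43.03509521484375), 75.98455810546875)
lens [0.73533449 0.08585484] post [0.55630811 0.10757706] dist 0.18033939957586806
lens_arm 0.3092109102071276
post px vis [[0.55586926 0.10474804]]
housA [ 0.74947895 -0.11340181] [ 0.18602186 -0.02724516]
housB [ 0.70580868 -0.20725528] [ 0.15792172 -0.1268742 ]
```

>>> {"name": "carry_out", "arguments": {
  "targets": [
    [[0,0,0],[-36,-36,0],0],
    [[0,0,0],[-36,-36,0],0],
    [[0,0,0],[-36,-36,0],0],
    [[0,0,0],[-36,-36,0],0],
    [[0,0,0],[-36,-36,0],0],
    [[0,0,0],[-36,-36,0],0],
    [[0,0,0],[-36,-36,0],0],
    [[0,0,0],[-36,-36,0],0],
    [[0,0,0],[-36,-36,0],0],
    [[0,0,-0.111],[0,0,0],0]
  ]
}}

```text
time: 1.35
tcp_pos: [0.3837, 0.2193, 0.2533]
tool_rot: [0.0, 0.057, 0.998, -0.0]
wrist_force: [-0.8, 0.8, 0.2]
grip_width: 0.003
grip_force: 0.0
```

>>> {"name": "carry_out", "arguments": {
  "targets": [
    [[0,0,-0.114],[0,0,0],0],
    [[0,0,0],[-26.5,-42.6,0],0],
    [[0,0,0],[-26.5,-42.6,0],0],
    [[0,0,0],[-26.5,-42.6,0],0],
    [[0,0,0],[-26.5,-42.6,0],0],
    [[0,0,0],[-26.5,-42.6,0],0],
    [[0,0,0],[-26.5,-42.6,0],0],
    [[0,0,0],[-26.5,-42.6,0],0],
    [[0,0,0],[-26.5,-42.6,0],0],
    [[0,0,0],[0,0,30],0]
  ]
}}

```text
time: 2.6
tcp_pos: [0.5968, -0.1218, 0.224]
tool_rot: [0.001, 0.001, 1.0, -0.001]
wrist_force: [-0.6, 1.1, -0.8]
grip_width: -0.002
grip_force: 0.0
```

```bash
python3 -c "
import numpy as np
a=np.radians(-68-10*np.arange(20));x=70*np.cos(a);y=70*np.sin(a)
for k in range(19):print(round(np.degrees(a[k+1])),[round(-(x[k+1]-x[k]),1),round(y[k+1]-y[k],1),0])"
```

```text
-78 [np.float64(11.7), np.float64(-3.6), 0]
-88 [np.float64(12.1), np.float64(-1.5), 0]
-98 [np.float64(12.2), np.float64(0.6), 0]
-108 [np.float64(11.9), np.float64(2.7), 0]
-118 [np.float64(11.2), np.float64(4.8), 0]
-128 [np.float64(10.2), np.float64(6.6), 0]
-138 [np.float64(8.9), np.float64(8.3), 0]
-148 [np.float64(7.3), np.float64(9.7), 0]
-158 [np.float64(5.5), np.float64(10.9), 0]
-168 [np.float64(3.6), np.float64(11.7), 0]
-178 [np.float64(1.5), np.float64(12.1), 0]
-188 [np.float64(-0.6), np.float64(12.2), 0]
-198 [np.float64(-2.7), np.float64(11.9), 0]
-208 [np.float64(-4.8), np.float64(11.2), 0]
-218 [np.float64(-6.6), np.float64(10.2), 0]
-228 [np.float64(-8.3), np.float64(8.9), 0]
-238 [np.float64(-9.7), np.float64(7.3), 0]
-248 [np.float64(-10.9), np.float64(5.5), 0]
-258 [np.float64(-11.7), np.float64(3.6), 0]
```

>>> {"name": "carry_out", "arguments": {
  "targets": [
    [[0,0,0],[0,0,32],0],
    [[0,0,0],[0,0,32],0],
    [[0,0,0],[0,0,32],0],
    [[0,0,0],[0,0,32],0],
    [[0,0,0],[0,0,31],0],
    [[0,0,0],[0,0,0],0],
    [[0,0,0],[11.6,-3.4,0],0],
    [[0,0,0],[12.1,-1.3,0],0],
    [[0,0,0],[0,0,0],0],
    [[0,0,0],[0,0,0],0]
  ]
}}

```text
time: 3.85
tcp_pos: [0.5721, -0.1224, 0.065]
tool_rot: [0.001, -0.002, 1.0, 0.0]
wrist_force: [0.1, 1.2, 0.6]
grip_width: -0.001
grip_force: 0.0
```

>>> {"name": "carry_out", "arguments": {
  "targets": [
    [[0,0,0],[12.2,0,0],0],
    [[0,0,0],[11.9,2.0,0],0],
    [[0,0,0],[11.2,4.4,0],0],
    [[0,0,0],[10.2,6.6,0],0],
    [[0,0,0],[8.9,8.3,0],0],
    [[0,0,0],[7.3,9.7,0],0],
    [[0,0,0],[5.5,10.9,0],0],
    [[0,0,0],[3.6,11.7,0],0],
    [[0,0,0],[0,0,0],0],
    [[0,0,0],[0,0,0],0]
  ]
}}

```text
time: 5.1
tcp_pos: [0.5006, -0.0691, 0.0642]
tool_rot: [-0.0, -0.002, 1.0, 0.0]
wrist_force: [-0.5, -0.2, 0.2]
grip_width: -0.003
grip_force: 0.0
```

Run:
```python
from h import *
p,d=bot.snapshot("top"); cv2.imwrite("pics/top1.png",p); c=bot.calibration("top")
O=np.array([.5703,-.0565]); measure(p,c,O)
s=bot.get_state(); q=s["tcp_pos"][:2]-O; print(q,np.hypot(*q),np.degrees(np.arctan2(q[1],q[0])-YAW),s["wrist_force"])
```

```text
nest px (291, 230) size [22. 22.] r mm 119 station deg 86.3 green 0
nest px (364, 186) size [21. 22.] r mm 118 station deg -3.3 green 0
[-0.06961408 -0.01279508] 0.07078018246406938 -160.3835672913484 [-0.72608955 -0.49970665 -0.73661298]
```

View pics/top1.png

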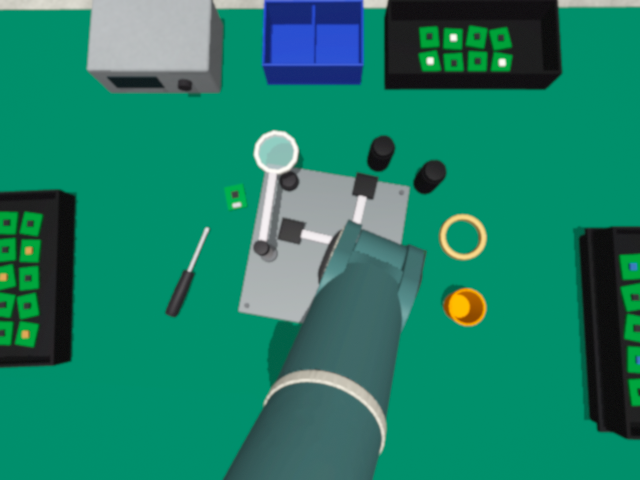

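The left nest is at (291,230) and the far nest at (364,186). The wheel has turned about 79° clockwise and everything else is undisturbed, so I'll continue.

>>> {"name": "carry_out", "arguments": {
  "targets": [
    [[0,0,0],[1.2,10,0],0],
    [[0,0,0],[-0.6,12.2,0],0],
    [[0,0,0],[-2.7,11.9,0],0],
    [[0,0,0],[-4.8,11.2,0],0],
    [[0,0,0],[-6.6,10.2,0],0],
    [[0,0,0],[-8.3,8.9,0],0],
    [[0,0,0],[-9.7,7.3,0],0],
    [[0,0,0],[-7,3.5,0],0],
    [[0,0,0],[-3,1,0],0],
    [[0,0,0],[0,0,0],0]
  ]
}}

```text
time: 6.4
tcp_pos: [0.5422, 0.0071, 0.0643]
tool_rot: [0.0, -0.002, 1.0, -0.0]
wrist_force: [-0.2, -0.7, 0.0]
grip_width: 0.005
grip_force: 0.0
```

Run:
```python
from h import *
p,d=bot.snapshot("top"); cv2.imwrite("pics/top2.png",p); c=bot.calibration("top")
O=np.array([.5703,-.0565]); measure(p,c,O)
s=bot.get_state(); q=s["tcp_pos"][:2]-O; print(q,np.hypot(*q),np.degrees(np.arctan2(q[1],q[0])-YAW),s["wrist_force"])
```

```text
nest px (358, 308) size [20. 20.] r mm 120 station deg -164.3 green 283
nest px (412, 238) size [22. 23.] r mm 118 station deg -73.8 green 0
nest px (344, 185) size [22. 21.] r mm 119 station deg 16.1 green 0
[-0.02822029  0.06346681] 0.0694580526938445 123.17385231521301 [-0.52498906 -0.29084347  0.6295356 ]
```

View pics/top2.png

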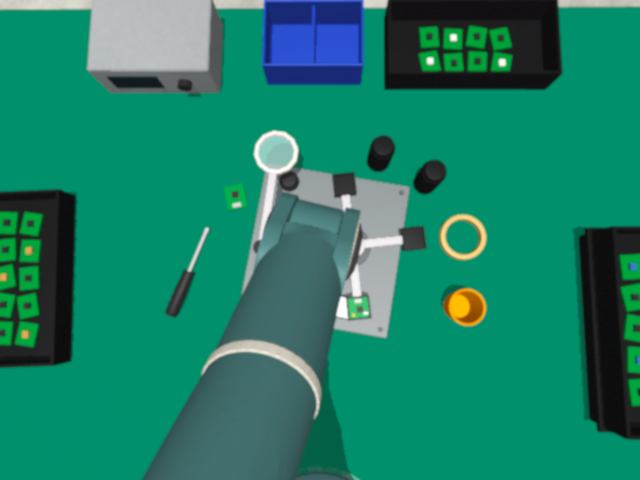

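The board is at (358,308), 16° short of the pad. The light pad is partly visible to its left.

>>> {"name": "carry_out", "arguments": {
  "targets": [
    [[0,0,0],[-2.3,1,0],0],
    [[0,0,0],[-2.4,0.9,0],0],
    [[0,0,0],[-2.4,0.8,0],0],
    [[0,0,0],[-2.4,0.7,0],0],
    [[0,0,0],[-2.4,0.6,0],0],
    [[0,0,0],[-1.6,0.4,0],0],
    [[0,0,0],[-1,0.2,0],0],
    [[0,0,0],[-0.5,0.1,0],0],
    [[0,0,0],[0,0,0],0],
    [[0,0,0],[0,0,0],0]
  ]
}}

```text
time: 7.7
tcp_pos: [0.557, 0.0119, 0.0644]
tool_rot: [0.0, -0.002, 1.0, -0.0]
wrist_force: [-2.0, -0.8, -0.1]
grip_width: -0.0
grip_force: 0.6
```

```bash
cat > m.py <<'E'
from h import *
import sys
p,d=bot.snapshot("top"); cv2.imwrite(f"pics/top{sys.argv[1]}.png",p); c=bot.calibration("top")
O=np.array([.5703,-.0565]); measure(p,c,O)
s=bot.get_state(); q=s["tcp_pos"][:2]-O; print(q,np.hypot(*q),np.degrees(np.arctan2(q[1],q[0])-YAW),s["wrist_force"])
E
python3 m.py 3
```

```text
nest px (345, 308) size [20. 20.] r mm 120 station deg 183.6 green 269
nest px (412, 251) size [22. 23.] r mm 117 station deg -86.1 green 0
nest px (357, 185) size [21. 22.] r mm 119 station deg 4.1 green 0
[-0.01329977  0.06845036] 0.0697304472663095 110.19716003028236 [-0.98041774 -1.32814232 -0.75948395]
```

>>> {"name": "carry_out", "arguments": {
  "targets": [
    [[0,0,0],[-1,0.2,0],0],
    [[0,0,0],[-1,0.2,0],0],
    [[0,0,0],[-1,0.2,0],0],
    [[0,0,0],[-1,0.2,0],0],
    [[0,0,0],[-0.5,0.1,0],0],
    [[0,0,0],[0,0,0],0],
    [[0,0,0],[0,0,0],0],
    [[0,0,0],[2,-0.4,0],0],
    [[0,0,0],[4,-0.8,0],0],
    [[0,0,0],[0,0,0],0]
  ]
}}

```text
time: 9.0
tcp_pos: [0.5552, 0.0116, 0.0644]
tool_rot: [-0.0, -0.002, 1.0, 0.0]
wrist_force: [-0.7, -0.2, -0.7]
grip_width: 0.002
grip_force: 0.0
```

```bash
python3 m.py 4
```

```text
nest px (340, 308) size [21. 23.] r mm 122 station deg 179.3 green 256
nest px (412, 255) size [23. 22.] r mm 118 station deg -90.0 green 0
nest px (361, 185) size [21. 22.] r mm 119 station deg 0.1 green 0
[-0.01490032  0.06812086] 0.06973142386070916 111.53989168959183 [-0.63181997  0.22548795 -0.04059652]
```

>>> {"name": "carry_out", "arguments": {
  "targets": [
    [[0,0,0],[0,0,-32],0],
    [[0,0,0],[0,0,-32],0],
    [[0,0,0],[0,0,-32],0],
    [[0,0,0],[0,0,-32],0],
    [[0,0,0],[0,0,-32],0],
    [[0,0,0],[-22,48,0],0],
    [[0,0,0],[-22,48,0],0],
    [[0,0,0],[-22,48,0],0],
    [[0,0,0],[-22,48,0],0],
    [[0,0,0],[-18,48,0],0]
  ]
}}

```text
time: 10.3
tcp_pos: [0.6613, 0.2536, 0.2243]
tool_rot: [0.0, -0.002, 1.0, -0.0]
wrist_force: [0.6, -0.3, 0.5]
grip_width: 0.003
grip_force: 0.0
```

>>> {"name": "carry_out", "arguments": {
  "targets": [
    [[0,0,0],[0,40,0],0],
    [[0,0,0],[0,40,0],0],
    [[0,0,0],[0,0,0],0],
    [[0,0,0],[0,0,0],0],
    [[0,0,0],[0,0,0],0],
    [[0,0,0],[0,0,0],0],
    [[0,0,0],[0,0,0],0],
    [[0,0,0],[0,0,0],0],
    [[0,0,0],[0,0,0],0],
    [[0,0,0],[0,0,0],0]
  ]
}}

```text
time: 11.55
tcp_pos: [0.6604, 0.332, 0.2243]
tool_rot: [0.0, -0.002, 1.0, -0.0]
wrist_force: [0.4, 0.5, -0.2]
grip_width: -0.002
grip_force: 0.0
```

```bash
python3 m.py 5; python3 -c "
import cv2;p=cv2.imread('pics/top5.png');cv2.imwrite('pics/crop5.png',cv2.resize(p[130:345,220:445],(628,600),interpolation=cv2.INTER_CUBIC))"
```

```text
nest px (340, 307) size [20. 20.] r mm 120 station deg 179.6 green 272
nest px (412, 255) size [23. 22.] r mm 118 station deg -90.1 green 0
nest px (290, 234) size [23. 22.] r mm 120 station deg 89.9 green 0
nest px (361, 185) size [21. 22.] r mm 118 station deg 0.1 green 0
[0.09012706 0.38842469] 0.39874381011246146 86.13839657710517 [-0.4068262  -0.2431094   0.56021412]
```

View pics/crop5.png

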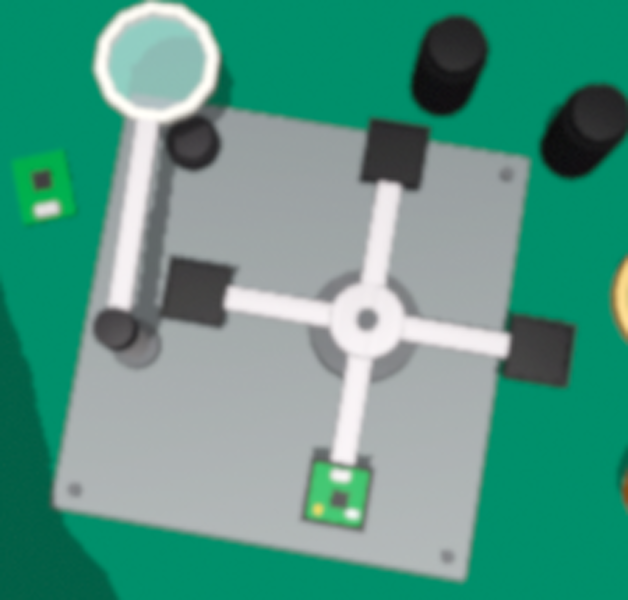

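The four spokes are square to the plate. The board at (338,493) in the crop sits squarely over the pad, and nothing else has moved. Next I'll swing the lens arm.

>>> {"name": "carry_out", "arguments": {
  "targets": [
    [[0,0,0],[2,-43,0],0],
    [[0,0,0],[2,-43,0],0],
    [[0,0,0],[2,-43,0],0],
    [[0,0,0],[2,-43,0],0],
    [[0,0,0],[0,0,0],0],
    [[0,0,0],[0,0,28],0],
    [[0,0,0],[0,0,28],0],
    [[0,0,0],[0,0,29],0],
    [[0,0,0],[0,-12,0],0],
    [[0,0,0],[0,-12,0],0]
  ]
}}

```text
time: 12.85
tcp_pos: [0.6536, 0.135, 0.1405]
tool_rot: [0.001, -0.002, 1.0, -0.0]
wrist_force: [0.8, -0.6, 0.2]
grip_width: 0.003
grip_force: 0.0
```

```bash
python3 -c "
import numpy as np
a=np.radians(16-7*np.arange(20));x=100*np.cos(a);y=100*np.sin(a)
for k in range(19):print(round(np.degrees(a[k+1])),float(round(-(x[k+1]-x[k]),1)),float(round(y[k+1]-y[k],1)),(x[k+1]/1e3+.5563).round(4),(y[k+1]/1e3+.1078).round(4))"
```

```text
9 -2.6 -11.9 0.6551 0.1234
2 -1.2 -12.2 0.6562 0.1113
-5 0.3 -12.2 0.6559 0.0991
-12 1.8 -12.1 0.6541 0.087
-19 3.3 -11.8 0.6509 0.0752
-26 4.7 -11.3 0.6462 0.064
-33 6.0 -10.6 0.6402 0.0533
-40 7.3 -9.8 0.6329 0.0435
-47 8.4 -8.9 0.6245 0.0347
-54 9.4 -7.8 0.6151 0.0269
-61 10.3 -6.6 0.6048 0.0203
-68 11.0 -5.3 0.5938 0.0151
-75 11.6 -3.9 0.5822 0.0112
-82 12.0 -2.4 0.5702 0.0088
-89 12.2 -1.0 0.558 0.0078
-96 12.2 0.5 0.5458 0.0083
-103 12.0 2.0 0.5338 0.0104
-110 11.7 3.5 0.5221 0.0138
-117 11.2 4.9 0.5109 0.0187
```

>>> {"name": "carry_out", "arguments": {
  "targets": [
    [[0,0,0],[-2,-11.5,0],0],
    [[0,0,0],[-0.6,-12,0],0],
    [[0,0,0],[0.3,-12.2,0],0],
    [[0,0,0],[1.8,-12.1,0],0],
    [[0,0,0],[3.3,-11.8,0],0],
    [[0,0,0],[4.7,-11.3,0],0],
    [[0,0,0],[6,-10.6,0],0],
    [[0,0,0],[7.3,-9.8,0],0],
    [[0,0,0],[0,0,0],0],
    [[0,0,0],[0,0,0],0]
  ]
}}

```text
time: 14.1
tcp_pos: [0.6326, 0.0447, 0.1394]
tool_rot: [0.0, -0.002, 1.0, -0.0]
wrist_force: [0.1, 0.0, -0.2]
grip_width: 0.0
grip_force: 0.0
```

Run:
```python
from h import *
p,d=bot.snapshot("top"); cv2.imwrite("pics/top6.png",p)
```

```text
(no output)
```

View pics/top6.png

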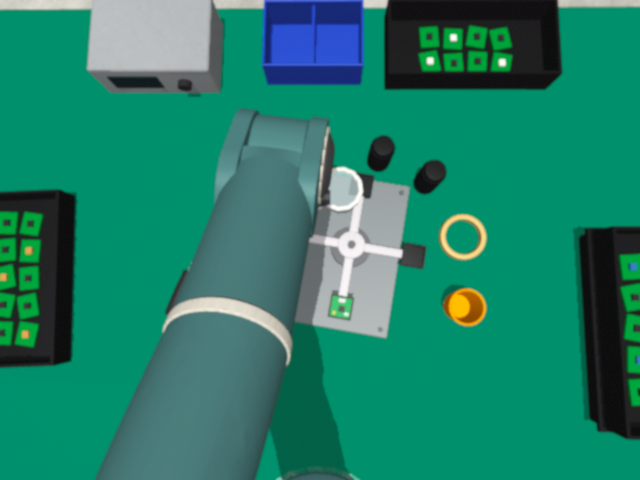

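The lens ring has moved to (342,189) and the wheel has not moved. I'll keep swinging it.

>>> {"name": "carry_out", "arguments": {
  "targets": [
    [[0,0,0],[8.4,-9.5,0],0],
    [[0,0,0],[9.4,-8,0],0],
    [[0,0,0],[10.3,-6.6,0],0],
    [[0,0,0],[11,-5.3,0],0],
    [[0,0,0],[11.6,-3.9,0],0],
    [[0,0,0],[12,-2.4,0],0],
    [[0,0,0],[12.2,-1,0],0],
    [[0,0,0],[7,0.2,0],0],
    [[0,0,0],[3,0.2,0],0],
    [[0,0,0],[0,0,0],0]
  ]
}}

```text
time: 15.4
tcp_pos: [0.5476, 0.008, 0.1393]
tool_rot: [-0.0, -0.002, 1.0, -0.0]
wrist_force: [-0.6, -0.2, -0.6]
grip_width: -0.001
grip_force: 0.0
```

Run:
```python
from h import *
for n in("top","scene"):
    p,d=bot.snapshot(n); cv2.imwrite(f"pics/{n}7.png",p)
a=cv2.imread("pics/top7.png")[130:350,200:450];b=cv2.imread("pics/scene7.png")[180:400,180:430]
cv2.imwrite("pics/c7.png",cv2.resize(np.hstack([a,b]),None,fx=1.6,fy=1.6,interpolation=cv2.INTER_CUBIC))
```

```text
(no output)
```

View pics/c7.png

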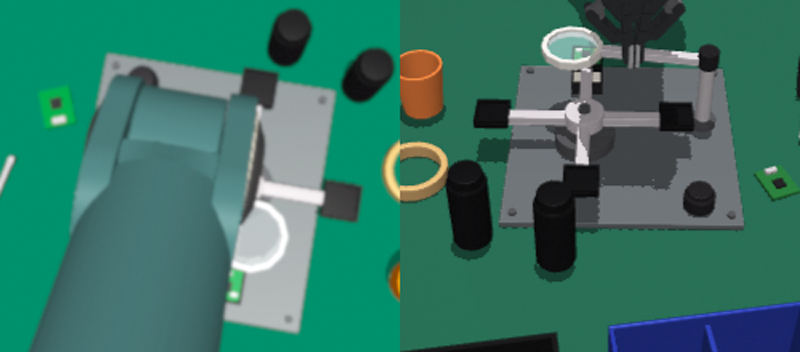

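The scene crop shows the ring at about scene pixel (287,209), short of the board. The arm is moving freely and the loose items are untouched. I'll measure the ring in the scene camera.

```bash
cat > l.py <<'E'
from h import *
P=np.array([.5563,.1078]); T=np.array([.4519,-.0373])
def lens(p,c,roi,z):
    x0,x1,y0,y1=roi; hs=cv2.cvtColor(p,cv2.COLOR_BGR2HSV); m=np.zeros(p.shape[:2],np.uint8)
    m[y0:y1,x0:x1]=((hs[:,:,1]<45)&(hs[:,:,2]>190))[y0:y1,x0:x1]
    # glass: teal region, fully enclosed by ring
    cs,h=cv2.findContours(m,cv2.RETR_CCOMP,cv2.CHAIN_APPROX_NONE)
    k=max([cs[i] for i in range(len(cs)) if h[0][i][3]>=0],key=cv2.contourArea)
    e=cv2.fitEllipse(cv2.convexHull(k)); L=ray(c,e[0],z)[0]; v=L-P; t=T-P
    a=np.degrees(np.arctan2(v[1],v[0])); print("lens",np.round(e[0],1),np.round(e[1],1),L.round(4),"r",np.hypot(*v).round(4),"ang",a.round(2),"target",np.degrees(np.arctan2(t[1],t[0])).round(2)); return a
E
python3 - <<'E'
from l import *
cs,ct=bot.calibration("scene"),bot.calibration("top")
lens(cv2.imread("pics/scene0.png"),cs,(355,412,255,300),.12)
lens(cv2.imread("pics/top0.png"),ct,(245,305,120,180),.12)
lens(cv2.imread("pics/scene7.png"),cs,(262,310,190,226),.12)
E
```

```text
lens [383.4 275.1] [26.4 37.4] [0.7277 0.086 ] r 0.1728 ang -7.25 target -125.74
lens [275.7 152.1] [32.4 35.4] [0.7358 0.0864] r 0.1808 ang -6.79 target -125.74Traceback (most recent call last):
  File "<stdin>", line 5, in <module>
  File "l.py", line 8, in lens
    k=max([cs[i] for i in range(len(cs)) if h[0][i][3]>=0],key=cv2.contourArea)
ValueError: max() iterable argument is empty
```

Run:
```python
from l import *
cs=bot.calibration("scene")
for uv in[(287,209.4)]:
    L=ray(cs,uv,.12)[0]; v=L-P; print(L,np.hypot(*v),np.degrees(np.arctan2(v[1],v[0])))
v=np.array([.5476,.008])-P; print(np.degrees(np.arctan2(v[1],v[0])),np.hypot(*v))
```

```text
[ 0.50430853 -0.0656247 ] 0.18105038005390173 -106.68834931932236
-94.98212739764952 0.10017849070534054
```

>>> {"name": "carry_out", "arguments": {
  "targets": [
    [[0,0,0],[5.9,0.6,0],0],
    [[0,0,0],[5.9,1,0],0],
    [[0,0,0],[5.8,1.4,0],0],
    [[0,0,0],[5.6,1.7,0],0],
    [[0,0,0],[2,0.8,0],0],
    [[0,0,0],[1.9,0.7,0],0],
    [[0,0,0],[0,0,0],0],
    [[0,0,0],[0,0,0],0],
    [[0,0,0],[0,0,0],0],
    [[0,0,0],[0,0,0],0]
  ]
}}

```text
time: 16.75
tcp_pos: [0.5206, 0.014, 0.1393]
tool_rot: [-0.0, -0.002, 1.0, -0.0]
wrist_force: [0.3, -0.1, -0.2]
grip_width: -0.0
grip_force: 0.0
```

>>> {"name": "carry_out", "arguments": {
  "targets": [
    [[0,0,0],[-10,0,0],0],
    [[0,0,0],[0,0,-30],0],
    [[0,0,0],[0,0,-30],0],
    [[0,0,0],[-20,45,0],0],
    [[0,0,0],[-20,45,0],0],
    [[0,0,0],[-20,45,0],0],
    [[0,0,0],[-20,45,0],0],
    [[0,0,0],[0,45,0],0],
    [[0,0,0],[0,45,0],0],
    [[0,0,0],[0,0,0],0]
  ]
}}

```text
time: 18.0
tcp_pos: [0.6091, 0.2888, 0.1985]
tool_rot: [-0.0, -0.004, 1.0, 0.0]
wrist_force: [0.9, -1.0, 0.6]
grip_width: -0.001
grip_force: 0.0
```

Run:
```python
from l import *
p,d=bot.snapshot("top"); cv2.imwrite("pics/top8.png",p); s,_=bot.snapshot("scene"); cv2.imwrite("pics/scene8.png",s)
cv2.imwrite('pics/crop8.png',cv2.resize(p[200:345,220:445],None,fx=3,fy=3,interpolation=cv2.INTER_CUBIC))
try: lens(p,bot.calibration("top"),(300,390,250,345),.12)
except Exception as e: print(e)
print(bot.get_state()["tcp_pos"])
```

```text
lens [341.5 304.5] [27.4 32. ] [ 0.4573 -0.0372] r 0.1755 ang -124.34 target -125.74
[0.61003927 0.28435661 0.19894665]
```

View pics/crop8.png

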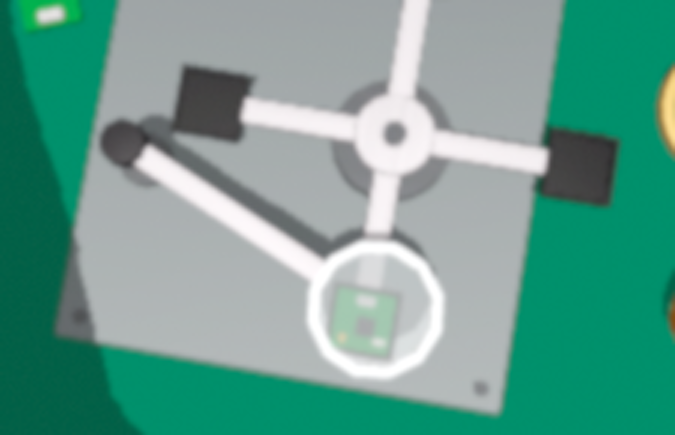

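```bash
cat > l2.py <<'E'
from l import *
def ring(p,c,guess,z=.12):
    g=cv2.GaussianBlur(cv2.cvtColor(p,cv2.COLOR_BGR2GRAY),(0,0),1).astype(np.float32); u,v=guess
    for it in range(3):  # brightest point along each radial = ring midline
        pts=[]
        for a in np.radians(np.arange(0,360,4)):
            r=np.arange(15,25,.25); X=(u+r*np.cos(a)).astype(np.float32);Y=(v+r*np.sin(a)).astype(np.float32)
            s=cv2.remap(g,X[None],Y[None],cv2.INTER_LINEAR)[0]; i=s.argmax()
            if s[i]>235 and 0<i<len(r)-1: pts.append((X[i],Y[i]))
        e=cv2.fitEllipseDirect(np.array(pts,np.float32)); u,v=e[0]
    L=ray(c,(u,v),z)[0]; w=L-P; t=T-P
    print(len(pts),np.round(e[0],2),np.round(e[1],1),L.round(4),"r",np.hypot(*w).round(4),"ang",np.degrees(np.arctan2(w[1],w[0])).round(2),"target",np.degrees(np.arctan2(t[1],t[0])).round(2),"off mm",((L-T)*1e3).round(1))
E
python3 - <<'E'
from l2 import *
c=bot.calibration("top")
ring(cv2.imread("pics/top0.png"),c,(276,152),.124); ring(cv2.imread("pics/top8.png"),c,(345,302.7),.124)
E
```

```text
26 [275.75 150.88] [39.2 40.4] [0.7369 0.0858] r 0.1819 ang -6.93 target -125.74 off mm [285.  123.1]
90 [344.57 302.69] [41.  41.5] [ 0.4606 -0.0424] r 0.1781 ang -122.49 target -125.74 off mm [ 8.7 -5.1]
```

The lens angle is -122.5° and it needs -125.7°. I'll go back for a small final push.

>>> {"name": "carry_out", "arguments": {
  "targets": [
    [[0,0,0],[13,-45,0],0],
    [[0,0,0],[13,-45,0],0],
    [[0,0,0],[13,-45,0],0],
    [[0,0,0],[13,-45,0],0],
    [[0,0,0],[13,-45,0],0],
    [[0,0,0],[13,-45,0],0],
    [[0,0,0],[0,0,0],0],
    [[0,0,0],[0,0,30],0],
    [[0,0,0],[0,0,30],0],
    [[0,0,0],[0,0,0],0]
  ]
}}

```text
time: 19.35
tcp_pos: [0.5318, 0.0137, 0.138]
tool_rot: [-0.002, -0.001, 1.0, -0.0]
wrist_force: [-0.7, -0.3, -0.3]
grip_width: 0.002
grip_force: 0.0
```

>>> {"name": "carry_out", "arguments": {
  "targets": [
    [[0,0,0],[5,0.3,0],0],
    [[0,0,0],[5,0.4,0],0],
    [[0,0,0],[2,0.6,0],0],
    [[0,0,0],[1.5,0.5,0],0],
    [[0,0,0],[1.5,0.5,0],0],
    [[0,0,0],[1,0.4,0],0],
    [[0,0,0],[0.5,0.2,0],0],
    [[0,0,0],[0,0,0],0],
    [[0,0,0],[0,0,0],0],
    [[0,0,0],[0,0,0],0]
  ]
}}

```text
time: 20.6
tcp_pos: [0.5161, 0.017, 0.1393]
tool_rot: [-0.0, -0.002, 1.0, -0.0]
wrist_force: [0.8, -0.2, 1.0]
grip_width: 0.001
grip_force: 0.5
```

>>> {"name": "carry_out", "arguments": {
  "targets": [
    [[0,0,0],[-10,0,0],0],
    [[0,0,0],[0,0,-30],0],
    [[0,0,0],[0,0,-30],0],
    [[0,0,0],[-20,45,0],0],
    [[0,0,0],[-20,45,0],0],
    [[0,0,0],[-20,45,0],0],
    [[0,0,0],[-20,45,0],0],
    [[0,0,0],[0,45,0],0],
    [[0,0,0],[0,45,0],0],
    [[0,0,0],[0,0,0],0]
  ]
}}

```text
time: 21.85
tcp_pos: [0.6044, 0.2917, 0.1984]
tool_rot: [-0.001, -0.004, 1.0, 0.0]
wrist_force: [-0.2, -1.4, -0.9]
grip_width: 0.002
grip_force: 0.0
```

Run:
```python
from l2 import *
p,d=bot.snapshot("top"); cv2.imwrite("pics/top9.png",p)
c=bot.calibration("top"); ring(p,c,(341,305),.124); measure(p,c,np.array([.5703,-.0565]))
cv2.imwrite('pics/crop9.png',cv2.resize(p[130:345,220:445],None,fx=2.79,fy=2.79,interpolation=cv2.INTER_CUBIC))
```

```text
90 [341.61 307.12] [40.6 41.6] [ 0.4528 -0.0372] r 0.1782 ang -125.51 target -125.74 off mm [0.9 0.1]
nest px (412, 255) size [23. 22.] r mm 118 station deg -90.0 green 0
nest px (290, 234) size [24. 22.] r mm 120 station deg 89.9 green 0
nest px (361, 185) size [21. 22.] r mm 118 station deg 0.1 green 0
```

View pics/crop9.png

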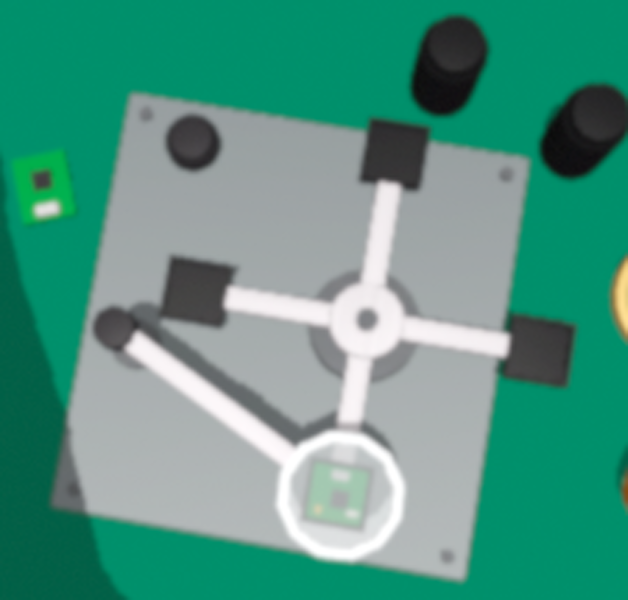

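The lens ring at (341,495) in the crop is centred on the board within about 1 mm. The wheel is still on target, the loose items are undisturbed and the robot is clear, so I'm handing in.

```bash
python3 -c "
from bench import bot
print(bot.close_job())"
```

```text
the job is handed in; nothing more can be done
None
```

The job is handed in at about 22 s: the board's nest sits over the light pad to within about half a degree, the lens is about 1 mm off centre above it, the robot is clear of everything, and no loose items in view moved; the hand-in gave no verdict.

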